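# Load the bearing greaser, shut it, clamp it and pump the grease charge

## Robot

A 6-joint arm with a two-finger parallel gripper is mounted at the origin on the work surface. World frame = base frame: x ahead of the robot, y to its left, z up, the work surface at z = 0. Lengths are in m, angles in rad, forces in N, time in s.
With the tool pointing down it reaches from about 0.3 to 0.85 m from the base axis. Payload 5.4 kg.
Tool frame: the origin (TCP) lies at the very end of the fingers, on their centre line; the grasp point (between the pads) lies 19 mm behind it; z points along the fingers, y is the direction in which the jaws open and shut (so a half turn about z gives the same grasp; the last joint's range is limited). The gripper opens to 85 mm and grips with 20 to 120 N. Pads are 22 mm wide; open, the fingers measure 114 mm over their backs; the gripper's body (76 mm by 85 mm) begins 54 mm behind the grasp point. The pads swing forward as they close: fully open they stand 13 mm farther back than shut.
Start: joints at [-1.348, 0.158, 1.597, -0, 1.386, -0.21], TCP at [0.241, -0.522, 0.231] pointing down, gripper open.
Joint ranges: [-2.91, 2.91], [-0.94, 2.29], [0.18, 2.7], [-1.29, 4.43], [0.17, 2.64], [-3, 3]. Speed limits (rad/s): [2.57, 2.57, 3.14, 3.14, 3.14, 3.14].

## Interface

Orientations are given as a unit quaternion [w, x, y, z].
In Python, from station import robot, optics gives the robot as it stands.
- The arm moves only by the tool drive_tool, never from a script. Its argument "deltas" is a list that holds one entry, the list of rows, each a list of 5 numbers: the opening, from 0 (shut) to 1 (fully open), then the shift along the tool's x, y, z in mm, then the turn about the tool's z in rad. In form: [[[hand, x, y, z, spin], ...]]. A call has 1 to 12 rows; each row shifts and turns the pose as measured when the row begins, along the tool's axes as they then stand; what a row does not reach is not made up. A row lasts 1/8 s, in which the tool goes at most 62.5 mm and 10.7 degrees, less where a joint would pass 70% of its speed; a pose out of reach is approached as far as the arm can. A call with a gripper value outside its range is refused whole. The fingers move at their own pace and stop on an object; "squeeze" is the grip in N (left out, the last holds). Time passes only in rows, so rows that do not move let the fingers close. It gives the time, the measured TCP pose, the force and the opening at its end, in the units of the state.
- robot.sense(): the state, without advancing time (a new reading comes with each control period).
- optics.get_image(name): name is "scene" or "top"; returns the picture (420x560x3 uint8, blue, green, red); there is no depth.
- optics.camera_params(name): a dict with "camera_matrix" (3x3 intrinsics, pixels), "distortion" ([k1, k2, p1, p2, k3] as OpenCV has them; the pictures are not rectified), "origin" and "rotation" of the camera in the world. Camera axes: x right, y down, z forward; pixel columns grow to the right and rows downward; lengths in m; the calibration is good to about 2 mm. A picture is of the moment at which its call begins. camera_params takes no time and is no camera call.
- robot.finish_job(): hands the job in, once; it reports no verdict.
The state is a dict: "time": time; "qpos": joint angles; "dq": joint speeds; "effort": joint torques, N m; "position": TCP position; "ee_rot": TCP orientation; "wrist_force": force on the tool from outside, world axes, zero at the start; "ft_torque": the same for the moment, N m; "opening": finger opening in m.
Only numpy, scipy, OpenCV 4.12 (cv2) and the standard library are available. Lean on these libraries where they do the work, as an engineer would, in place of code of your own. Each camera call takes 0.05 s, during which the arm holds its last target. There are 200 camera calls.

## Task

Set the clutch release bearing (the one with the raised sleeve) down gently, sleeve up, in the open chamber of the bearing greaser, then shut the lid fully, swing the clamp fully down on it, and only then give the pump lever three full strokes, each right down to its stop and all the way back up. Leave the lid shut, the clamp down and the lever up, and do not disturb the other parts on the shelf.

Things in the scene. Friction and masses are not known exactly. Their poses are not given: they have to be found in the camera images.
- greaser: Bearing greaser, a fixed bench unit on a base plate 205 x 314 x 12 mm. Origin: on the shelf under the middle of its square chamber; z up, x away from the robot at yaw 0, y to the left. The lid is hinged along the chamber's +y wall, the clamp pivots before its -x wall, the hand pump stands on the -y side (cylinder 68 mm across, 97 mm high, at x 68, y -145 mm)
- chamber_floor (a point): Centre of the chamber's floor, where the bearing goes, 12 mm above the shelf; axes as the greaser. The chamber is 130 x 130 mm inside, its walls 8 mm thick with their rim 72 mm above this floor
- lid (a joint): Lid angle, rad: 0 = shut, about 1.6 to 1.9 = standing open and leaning outwards (+y of the greaser). Steel plate 146 x 146 x 8 mm; stiff hinge, it stays where it is left
- lid_hinge (a point): Middle of the lid's hinge line, which runs along the greaser's x, at greaser (0, 75, 88) mm, in mid thickness of the lid
- lid_edge (a point): On the outer (upper when shut) face of the lid, at the middle of its free edge, 145 mm from the hinge line; a tab 50 mm wide goes on 20 mm past it. When shut it is at greaser (0, -70, 92) mm
- clamp (a joint): Clamp angle, rad: 0 = down, lying along the greaser's +x across the middle of the shut lid; about 1.6 to 1.9 = standing up, leaning to -x. Flat steel arm 22 x 12 mm, then a round black bakelite grip 26 mm across, 75 to 150 mm from the pivot; stiff, it stays where it is left
- clamp_hinge (a point): The clamp's pivot, on its centre line, at greaser (-90, 0, 108) mm; its axis runs along the greaser's y
- clamp_grip (a point): Point on the centre line of the clamp's grip, 120 mm from the pivot
- pump (a joint): Pump lever, rad: 0 = up (its rest; a spring brings it back), 0.85 = right down on its stop. The lever points to the greaser's -x, rising 0.6 rad above level at 0 and dipping 0.25 rad below level at 0.85; it takes about 11 N on the grip to hold it down
- pump_pivot (a point): The lever's pivot, at greaser (80, -145, 130) mm; its axis runs along the greaser's y
- pump_grip (a point): Point on the centre line of the lever's round black bakelite grip (28 mm across, from 120 to 205 mm from the pivot), 165 mm from the pivot
- bearing: Clutch release bearing, matt grey steel, about 0.45 kg: a round body 84 mm across and 28 mm high, with a sleeve 46 mm across rising from it to 62 mm. Starts loose on the shelf, sleeve up. Origin: centre of its underside, z up along its axis
- race: Bystander: plain grey bearing race, a flat ring 90 mm across, 26 mm high, with no sleeve; origin under its centre
- fork_pad: Bystander: bronze fork pad, 85 x 34 x 36 mm; origin under its centre
- handle_grip: Bystander: loose black bakelite handle grip lying down, 116 mm long, 33 mm thick; origin under its centre
- bolt_plate: Bystander: zinc-coated steel plate 120 x 80 x 8 mm with four bolt heads; origin under its centre
- gear: Bystander: dark steel gear lying flat, 120 mm across, 36 mm high; origin under its centre
- clip_holder: Bystander, fixed: bright steel spring clip holder, 60 x 170 mm, gripping a ground mainshaft, 190 mm long, about 100 mm high; origin under its centre
Things that resemble listed ones, but are neither listed nor needed, are in the scene too. Leave any green or yellow look-alike of the bearing alone.

How it is judged:
On the way, in this order (a step that is already met when the one before it is completed fails the run):
1. the release bearing stands flat in the chamber, sleeve up, and is let go (x of bearing in the frame of greaser between -0.03 and 0.03 m and y of bearing in the frame of greaser between -0.03 and 0.03 m and z of bearing in the frame of greaser below 0.02 m and angle between bearing's own z axis and vertical below 0.1 rad and contact force between the fingers and bearing below 0.3 N), for 0.2 s.
2. the lid is fully shut over it (x of bearing in the frame of greaser between -0.03 and 0.03 m and y of bearing in the frame of greaser between -0.03 and 0.03 m and z of bearing in the frame of greaser below 0.02 m and angle between bearing's own z axis and vertical below 0.1 rad and value of joint lid below 0.06 rad), for 0.1 s.
3. the clamp is fully down on the shut lid (value of joint lid below 0.06 rad and value of joint clamp below 0.07 rad), for 0.1 s.
4. the pump lever is pressed right down, first stroke (all of step 3 and value of joint pump above 0.77 rad), for 0.03 s.
5. the pump lever is right back up, first stroke (value of joint pump below 0.08 rad), for 0.03 s.
6. the pump lever is pressed right down, second stroke (all of step 4), for 0.03 s.
7. the pump lever is right back up, second stroke (value of joint pump below 0.08 rad), for 0.03 s.
8. the pump lever is pressed right down, third stroke (all of step 6), for 0.03 s.
9. the pump lever is right back up, third stroke (value of joint pump below 0.08 rad), for 0.03 s.
At the end, for the whole second after the job is handed in: The release bearing stands flat, sleeve up (within 0.1 rad), at rest in the chamber, within 30 mm of its middle; the lid is shut (under 0.06 rad), the clamp is down (under 0.07 rad) and the pump lever is up (under 0.08 rad), after three full strokes (past 0.77 rad, then back under 0.08 rad) (all of step 3 and x of bearing in the frame of greaser between -0.03 and 0.03 m and y of bearing in the frame of greaser between -0.03 and 0.03 m and z of bearing in the frame of greaser below 0.02 m and angle between bearing's own z axis and vertical below 0.1 rad and value of joint pump below 0.08 rad and linear speed of bearing below 0.02 m/s); the robot touches nothing.
It fails at once if the bearing is dropped into the chamber (falling faster than 0.8 m/s within it) instead of being set down (horizontal distance between bearing and chamber_floor below 0.04 m and z of bearing in the frame of greaser below 0.08 m and linear speed of bearing above 0.8 m/s).
It fails at once if the clamp is swung down (under 0.5 rad) while the lid is still open (over 0.3 rad) (value of joint clamp below 0.5 rad and value of joint lid above 0.3 rad).
It fails at once if the pump lever is worked (past 0.5 rad) while the clamp is still up (over 0.5 rad) (value of joint each of pump, clamp above 0.5 rad).
It fails at once if a bystander (race, fork pad, handle grip, bolt plate or gear) is moved more than 40 mm (distance of any of race, fork_pad, handle_grip, bolt_plate, gear from where it was at the start of the episode above 0.04 m).
It also fails if it takes over 69 s, if anything falls off the work surface, if the arm or the gripper's body presses on something with over 40 N, if the wrist force passes 120 N, or if a joint passes its speed limit or range.

## Working session

There is one attempt and no reset: what is moved stays moved. The work goes in short steps, Python scripts to look and compute and a tool call to move; the robot and the scene stay as the last step left them, time stands still between calls to the robot, and variables do not carry over. Pictures are saved under pics/ and viewed, about 8 in all and at most 12, crops included, and the job is handed in when it is done.

Besides the shell and the picture viewer there is one more tool, called after "Emit:" by a JSON object that holds its "method" and its "body", one argument or row to a line. drive_tool: Moves the arm, as the interface text tells. Its arguments: {"type":"object","properties":{"deltas":{"type":"array","items":{"type":"array","items":{"type":"array","items":{"type":"number"}}}},"squeeze":{"type":"number"}},"required":["deltas"]}

```bash
mkdir -p pics
python3 - <<'E'
from station import robot, optics
import cv2
for n in("scene","top"):
    cv2.imwrite(f"pics/{n}0.png",optics.get_image(n))
    p=optics.camera_params(n); print(n,p)
print(robot.sense())
E
```

```text
scene {'camera_matrix': array([[388.39789187,   0.        , 279.1659149 ],
       [  0.        , 388.39789187, 208.97428722],
       [  0.        ,   0.        ,   1.        ]]), 'distortion': array([-0.02820798,  0.        ,  0.        ,  0.        ,  0.        ]), 'origin': array([1.4677257 , 0.05249828, 0.94472083]), 'rotation': array([-0.28462693,  0.61965558,  0.66607259, -0.3022611 ])}
top {'camera_matrix': array([[414.88738517,   0.        , 273.73502278],
       [  0.        , 414.88738517, 208.83610403],
       [  0.        ,   0.        ,   1.        ]]), 'distortion': array([0.0366334, 0.       , 0.       , 0.       , 0.       ]), 'origin': array([0.42635367, 0.02198983, 1.39063557]), 'rotation': array([-0.03363048,  0.71479909, -0.69702888,  0.04562892])}
{'time': 0.1, 'qpos': array([-1.34813492e+00,  1.59017226e-01,  1.59814269e+00,  2.74892553e-05,
        1.38621482e+00, -2.10087055e-01]), 'dq': array([ 0.00102514, -0.00249292, -0.00229655,  0.00085645,  0.00173142,
        0.00015313]), 'effort': array([-9.42373008e-04, -3.96992254e+01, -3.32337999e+01, -3.24926468e-04,
        4.21990320e-03,  2.13806146e-05]), 'position': array([ 0.24100498, -0.52143781,  0.23037962]), 'ee_rot': array([-8.91108022e-04,  9.76682439e-01,  2.14687259e-01,  7.90653455e-06]), 'wrist_force': array([-0.3736934, -0.8806746, -0.3197505]), 'ft_torque': array([0.02811731, 0.05856104, 0.02286573]), 'opening': 0.08512875477638392}
```

View pics/top0.png

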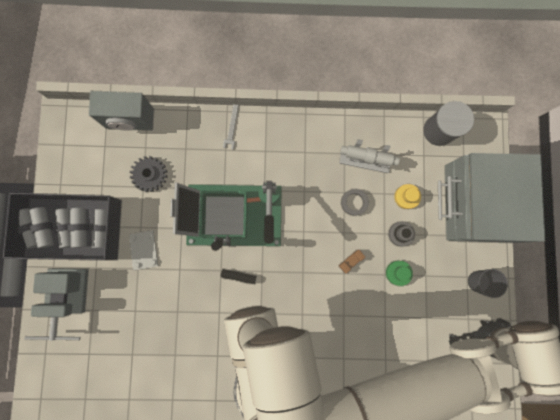

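View pics/scene0.png

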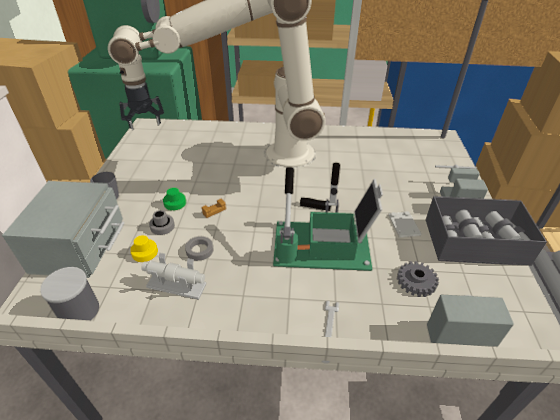

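Candidates for the release bearing in the top view:
- grey with sleeve, (403,234)
- yellow look-alike, (408,196)
- green look-alike, (400,273)
- plain race, no sleeve, (355,202)

By the description I choose the grey one at (403,234). Next I measure it and check it in a close crop.

```bash
cat > h.py <<'E'
from station import robot, optics
import cv2, numpy as np
from scipy.spatial.transform import Rotation as R
def cam(n):
    p=optics.camera_params(n); w,x,y,z=p['rotation']
    return p['camera_matrix'],p['distortion'],np.array(p['origin']),R.from_quat([x,y,z,w]).as_matrix()
def ray(n,uv):
    K,d,o,M=cam(n)
    q=cv2.undistortPoints(np.array(uv,float).reshape(-1,1,2),K,d).reshape(-1,2)
    return o,(M@np.c_[q,np.ones(len(q))].T).T
def onz(n,uv,z):
    o,r=ray(n,uv); return o+r*((z-o[2])/r[:,2])[:,None]
def proj(n,P):
    K,d,o,M=cam(n); rv=cv2.Rodrigues(M.T)[0]
    return cv2.projectPoints(np.array(P,float).reshape(-1,1,3),rv,-M.T@o,K,d)[0].reshape(-1,2)
E
python3 - <<'E'
from h import *
im=cv2.imread('pics/top0.png'); sc=cv2.imread('pics/scene0.png')
print(onz('top',[(403,234),(224,215)],0.03))
hsv=cv2.cvtColor(im,cv2.COLOR_BGR2HSV)
m=cv2.inRange(hsv,(55,60,20),(95,255,255)); m[:, :165]=0;m[:,300:]=0;m[:170]=0;m[265:]=0
c=max(cv2.findContours(m,cv2.RETR_EXTERNAL,cv2.CHAIN_APPROX_NONE)[0],key=cv2.contourArea)
r=cv2.minAreaRect(c); print(r); b=cv2.boxPoints(r); print(b,onz('top',b,0.012))
a=cv2.resize(im[170:270,160:300],None,fx=4,fy=4,interpolation=cv2.INTER_CUBIC)
e=cv2.resize(im[180:290,340:425],None,fx=2.7,fy=2.7,interpolation=cv2.INTER_CUBIC)
f=cv2.resize(sc[160:275,265:385],None,fx=1.6,fy=1.6)
out=np.zeros((400,800,3),np.uint8); out[:400,:560]=a; out[:e.shape[0],560:560+e.shape[1]]=e[:400,:240]
cv2.imwrite('pics/c1.png',out)
E
```

```text
[[ 0.50785086 -0.42587636  0.03      ]
 [ 0.55522539  0.16364076  0.03      ]]
((233.72329711914062, 195.78012084960938), (74.14515686035156, 50.319026947021484), 46.77146911621094)
[[190.      186.00002]
 [226.66385 151.53603]
 [277.4466  205.56023]
 [240.78275 240.02422]] [[ 0.65146986  0.28253344  0.012     ]
 [ 0.77291929  0.16450458  0.012     ]
 [ 0.59327636 -0.01171806  0.012     ]
 [ 0.47520216  0.10698889  0.012     ]]
```

View pics/c1.png

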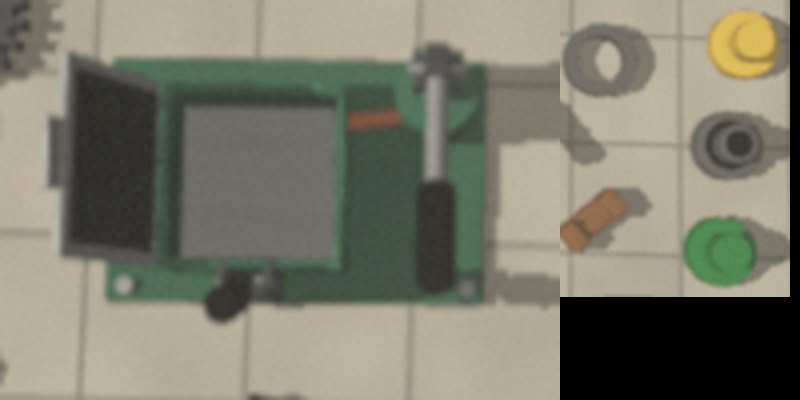

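Run:
```python
from h import *
P=lambda c:[(160+u/4,170+v/4) for u,v in c]
print('bearing',onz('top',[(402.2,233.7)],.028),onz('top',[(405.9,233.3)],.062))
b=onz('top',P([(113,62),(107,300),(487,302),(485,66)]),.012);print('plate',b,b.mean(0))
for i,j in((0,1),(1,2),(2,3),(3,0)): print(np.linalg.norm(b[i]-b[j]),end=' ')
print('yaw',np.degrees(np.arctan2(*(b[3]-b[0])[[0,1]]*-1)),np.degrees(np.arctan2(*(b[2]-b[1])[[0,1]]*-1)))
print('floorTL',onz('top',P([(182,106)]),.012),'rim BR inner',onz('top',P([(337,262)]),.084),'rim BL',onz('top',P([(181,264)]),.084),'rimTR',onz('top',P([(340,92)]),.084))
# scene bearing
im=cv2.imread('pics/scene0.png')
out=cv2.resize(im[155:275,130:390],None,fx=3,fy=3,interpolation=cv2.INTER_CUBIC);cv2.imwrite('pics/c2.png',out)
```

```text
bearing [[ 0.50888809 -0.42391804  0.028     ]] [[ 0.50842575 -0.42466095  0.062     ]]
plate [[ 0.65299938  0.28842799  0.012     ]
 [ 0.45460022  0.28395499  0.012     ]
 [ 0.46046427 -0.02904895  0.012     ]
 [ 0.65820392 -0.02302172  0.012     ]] [0.55656695 0.13007808 0.012     ]
0.1984495778820138 0.3130588567054807 0.1978314930079736 0.31149319286870064 yaw -0.9573633751649099 -1.0732957098767066
floorTL [[0.61741597 0.22944386 0.012     ]] rim BR inner [[0.48708781 0.09215164 0.084     ]] rim BL [[0.48253923 0.21405892 0.084     ]] rimTR [[0.62203805 0.09410871 0.084     ]]
```

View pics/c2.png

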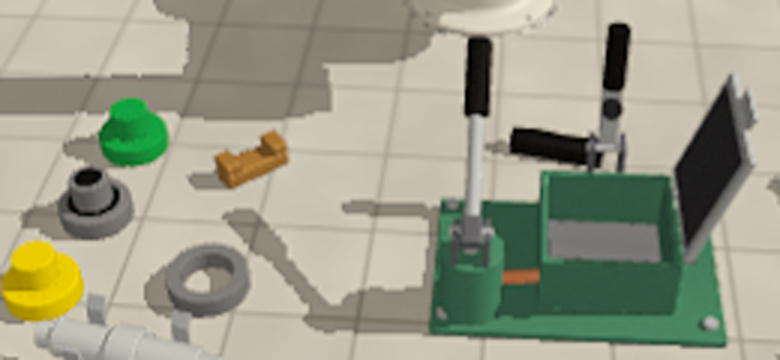

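The crop shows the sleeved grey bearing at crop (95,195), with a dark bore and distinct from yellow, green and the flat race. The clamp and lever stand up and the lid is open. I put the bearing at (0.5085, -0.424), the chamber at about (0.553, 0.159) and the yaw at about 0.019. Now I move above the bearing with the jaws along y.

Emit:
{"method": "drive_tool", "body": {
  "deltas": [
    [[1,0,0,0,0.144],[1,0,0,0,0.144],[1,0,0,0,0.145],[1,45,-16,0,0],[1,45,-16,0,0],[1,45,-16,0,0],[1,45,-16,0,0],[1,45,-16,0,0],[1,42,-16,0,0],[1,0,0,20,0]]
  ],
  "squeeze": 50
}}

```text
time: 1.35
position: [0.5164, -0.4253, 0.2057]
ee_rot: [-0.004, 1.0, -0.009, -0.001]
wrist_force: [-0.8, -1.2, -0.8]
opening: 0.0853
```

Run:
```python
from h import *
s=robot.sense();print(s['position'],s['ee_rot'],s['qpos'])
G=np.array([.553,.159,0]);Rz=R.from_euler('z',.019).as_matrix()
P=np.array([[65,65,12],[73,-73,84],[-73,-73,84],[73,73,84],[80,-145,130],[-56,-145,223],[0,73,88],[-90,0,108],[-100,0,230]])/1e3
W=G+P@Rz.T
t=proj('top',W);print('top crop',((t-[160,170])*4).round(0).tolist())
t=proj('scene',W);print('scene crop',((t-[130,155])*3).round(0).tolist())
print(proj('top',[s['position']]))
```

```text
[ 0.5164046  -0.42530347  0.20572411] [-0.00357994  0.99995278 -0.00896263 -0.00113438] [-0.8705201   0.42116277  1.32767815  0.00298483  1.39966339  0.71768337]
top crop [[187.0, 107.0], [349.0, 86.0], [346.0, 269.0], [164.0, 84.0], [440.0, 68.0], [440.0, 237.0], [161.0, 175.0], [249.0, 290.0], [231.0, 299.0]]
scene crop [[660.0, 309.0], [535.0, 262.0], [534.0, 168.0], [678.0, 268.0], [465.0, 232.0], [472.0, 76.0], [672.0, 216.0], [601.0, 145.0], [611.0, 50.0]]
[[422.95455833 227.86905799]]
```

Emit:
{"method": "drive_tool", "body": {
  "deltas": [
    [[1,-8,-1,35,0],[1,0,0,40,0],[1,0,0,30,0],[1,0,0,0,0]]
  ]
}}

```text
time: 1.85
position: [0.5024, -0.4215, 0.091]
ee_rot: [-0.007, 1.0, -0.01, -0.005]
wrist_force: [-0.7, 0.0, -0.6]
opening: 0.0852
```

Run:
```python
from h import *
cv2.imwrite('pics/s3.png',cv2.resize(optics.get_image('scene')[130:280,80:280],None,fx=4,fy=4,interpolation=cv2.INTER_CUBIC))
```

```text
(no output)
```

View pics/s3.png

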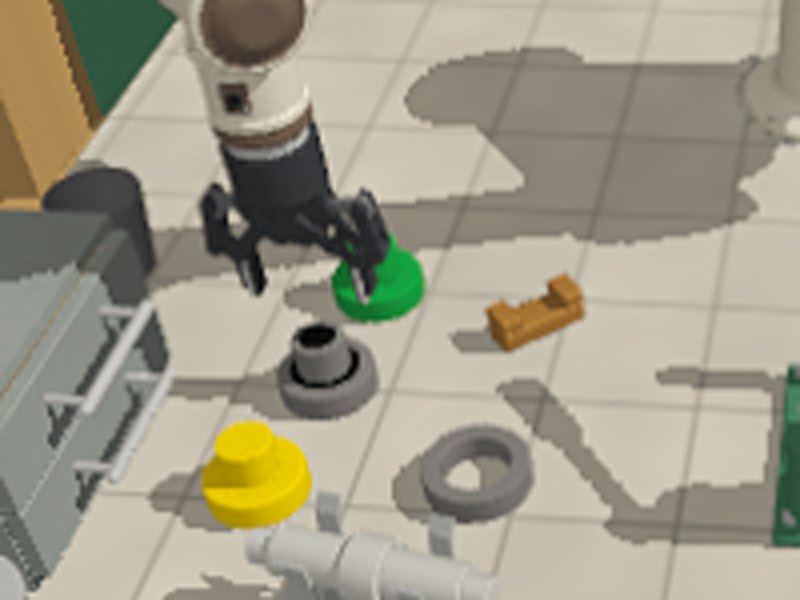

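The fingers straddle the grey bearing (sleeve top at crop (318,338), jaw midpoint (308,290)). It lies just under and slightly ahead of the jaws, as computed. I descend and grip.

Emit:
{"method": "drive_tool", "body": {
  "deltas": [
    [[1,6,3,20,0],[1,0,0,20,0],[1,0,0,14,0],[1,0,0,4,0],[1,0,0,0,0]]
  ]
}}

```text
time: 2.52
position: [0.51, -0.4289, 0.0387]
ee_rot: [-0.002, 1.0, -0.01, -0.001]
wrist_force: [-0.6, -0.4, 0.8]
opening: 0.0854
```

Emit:
{"method": "drive_tool", "body": {
  "deltas": [
    [[1,-1,-4,7,0],[1,0,0,0,0],[0,0,0,0,0],[0,0,0,0,0],[0,0,0,0,0],[0,0,0,0,0],[0,0,0,0,0],[0,0,0,0,0]]
  ]
}}

```text
time: 3.52
position: [0.5101, -0.4253, 0.0334]
ee_rot: [-0.001, 1.0, -0.01, -0.0]
wrist_force: [0.6, 0.3, 1.4]
opening: 0.0447
```

Emit:
{"method": "drive_tool", "body": {
  "deltas": [
    [[0,0,0,-15,0],[0,0,0,-40,0],[0,0,0,-50,0],[0,0,0,-50,0],[0,0,0,-50,0],[0,0,0,-50,0],[0,0,0,-50,0],[0,0,0,-15,0]]
  ]
}}

```text
time: 4.53
position: [0.5078, -0.4239, 0.3601]
ee_rot: [-0.005, 1.0, -0.01, -0.005]
wrist_force: [-0.1, -0.3, -4.3]
opening: 0.0449
```

Emit:
{"method": "drive_tool", "body": {
  "deltas": [
    [[0,4,-30,0,0],[0,4,-50,0,0],[0,4,-55,0,0],[0,4,-55,0,0],[0,4,-55,0,0],[0,4,-55,0,0],[0,4,-55,0,0],[0,4,-55,0,0],[0,4,-55,0,0],[0,4,-50,0,0],[0,4,-35,0,0],[0,0,0,0,0]]
  ]
}}

```text
time: 6.02
position: [0.5563, 0.1439, 0.3424]
ee_rot: [-0.011, 1.0, -0.012, -0.022]
wrist_force: [-0.1, -0.5, -4.3]
opening: 0.0445
```

Emit:
{"method": "drive_tool", "body": {
  "deltas": [
    [[0,0,-16,0,0],[0,0,0,40,0],[0,0,0,50,0],[0,0,0,40,0],[0,0,0,20,0],[0,0,0,0,0]]
  ]
}}

```text
time: 6.78
position: [0.5476, 0.1626, 0.1844]
ee_rot: [-0.011, 1.0, -0.015, -0.025]
wrist_force: [-0.1, 0.5, -3.3]
opening: 0.0449
```

Run:
```python
from h import *
a=cv2.resize(optics.get_image('scene')[100:280,250:400],None,fx=2.6,fy=2.6,interpolation=cv2.INTER_CUBIC)
b=cv2.resize(optics.get_image('top')[150:270,150:300],None,fx=2.6,fy=2.6,interpolation=cv2.INTER_CUBIC)
o=np.zeros((468,790,3),np.uint8);o[:468,:390]=a;o[:312,400:790]=b
cv2.imwrite('pics/s4.png',o); s=robot.sense();print(s['position'],s['ee_rot'],s['qpos'])
```

```text
[0.5493868  0.16270469 0.18707156] [-0.01108177  0.99957615 -0.01452478 -0.0226658 ] [0.06313157 0.21834018 1.6184217  0.02625516 1.3483945  1.65663832]
```

View pics/s4.png

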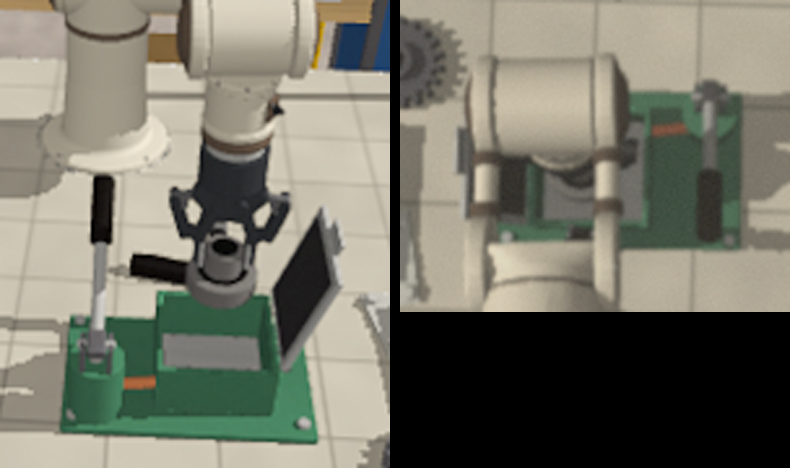

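Run:
```python
from h import *
o,r=ray('scene',[(344,113.5)]); r=r[0]
for x in(.549,.51,.58): print(o+r*((x-o[0])/r[0]))
# clamp grip/ top from initial scene crop: grip top (617,28), grip bottom (612,88)
for uv in[(617,28),(612,88)]:
    o,r=ray('scene',[(130+uv[0]/3,155+uv[1]/3)]);r=r[0]
    for x in (.44,.46): print(uv,o+r*((x-o[0])/r[0]))
print(onz('top',[(160+225/4,170+300/4)],.258), onz('top',[(160+232/4,170+290/4)],.2))
```

```text
[0.549      0.15648068 0.48031806]
[0.51       0.16089475 0.46060412]
[0.58       0.15297207 0.49598812]
(617, 28) [0.44       0.16231444 0.24945493]
(617, 28) [0.46       0.16017737 0.26298512]
(612, 88) [0.44       0.16467562 0.17035529]
(612, 88) [0.46       0.16249259 0.18542479]
[[0.45142769 0.157745   0.258     ]] [[0.45992804 0.16001161 0.2       ]]
```

Emit:
{"method": "drive_tool", "body": {
  "deltas": [
    [[0,6,3,30,0],[0,4,2,35,0],[0,2,0,30,0],[0,0,0,20,0],[0,0,0,8,0],[0,0,0,0,0]]
  ]
}}

```text
time: 7.62
position: [0.5669, 0.1601, 0.0727]
ee_rot: [-0.012, 1.0, -0.016, -0.011]
wrist_force: [0.4, -1.1, -3.4]
opening: 0.0444
```

Emit:
{"method": "drive_tool", "body": {
  "deltas": [
    [[0,-10,0,8,0],[0,0,0,9,0],[0,0,0,5,0],[0,0,0,3,0],[0,0,0,0,0]]
  ]
}}

```text
time: 8.25
position: [0.5578, 0.1613, 0.0493]
ee_rot: [-0.012, 1.0, -0.016, -0.009]
wrist_force: [-0.6, -1.1, -3.5]
opening: 0.0447
```

Emit:
{"method": "drive_tool", "body": {
  "deltas": [
    [[0,-1,0,3,0],[0,0,0,2,0],[0,0,0,1,0],[0,0,0,0,0]]
  ]
}}

```text
time: 8.75
position: [0.5575, 0.1615, 0.0465]
ee_rot: [-0.012, 1.0, -0.015, -0.008]
wrist_force: [0.2, 0.4, -4.0]
opening: 0.0442
```

Emit:
{"method": "drive_tool", "body": {
  "deltas": [
    [[0,0,0,2,0],[0,0,0,2,0],[0,0,0,0,0]]
  ]
}}

```text
time: 9.12
position: [0.5581, 0.1618, 0.0465]
ee_rot: [-0.012, 1.0, -0.015, -0.009]
wrist_force: [-0.1, -0.6, -3.3]
opening: 0.0443
```

Emit:
{"method": "drive_tool", "body": {
  "deltas": [
    [[0,0,0,4,0],[0,0,0,4,0],[0,0,0,2,0]]
  ]
}}

```text
time: 9.5
position: [0.5584, 0.1621, 0.0462]
ee_rot: [-0.011, 1.0, -0.014, -0.01]
wrist_force: [-7.8, -1.1, 9.0]
opening: 0.0447
```

Emit:
{"method": "drive_tool", "body": {
  "deltas": [
    [[0.8,0,0,0,0],[0.8,0,0,0,0],[0.8,0,0,0,0],[0.8,0,0,0,0],[0.8,0,0,0,0],[0.8,0,0,-10,0],[0.8,0,0,-25,0],[0.8,0,0,-40,0],[0.8,0,0,0,0]]
  ]
}}

```text
time: 10.62
position: [0.5617, 0.1606, 0.1249]
ee_rot: [-0.011, 1.0, -0.015, -0.008]
wrist_force: [-0.6, -0.6, -0.1]
opening: 0.0683
```

Run:
```python
from h import *
a=cv2.resize(optics.get_image('scene')[130:280,250:400],None,fx=3,fy=3,interpolation=cv2.INTER_CUBIC)
cv2.imwrite('pics/s5.png',a)
```

```text
(no output)
```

View pics/s5.png

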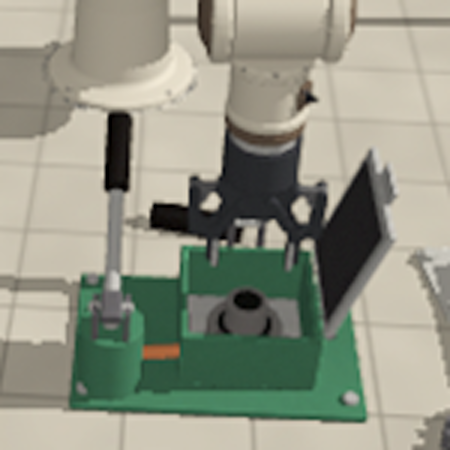

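The bearing stands sleeve up in the middle of the chamber (crop (247,315)). Next is the lid. I compute its angle.

Run:
```python
from h import *
G=np.array([.555,.160,0]);Rz=R.from_euler('z',.019).as_matrix()
for th in(1.6,1.7,1.8,1.9):
    c,s=np.cos(th),np.sin(th)
    W=[G+Rz@np.array([0,.075-r*c,.088+r*s]) for r in(.145,.165)]
    print(th,((proj('top',W)-[160,170])*4).round().tolist(),((proj('scene',W)-[250,130])*3).round().tolist(),np.round(W,3).tolist())
```

```text
1.6 [[118.0, 152.0], [112.0, 148.0]] [[338.0, 186.0], [342.0, 170.0]] [[0.553, 0.239, 0.233], [0.553, 0.24, 0.253]]
1.7 [[98.0, 152.0], [88.0, 148.0]] [[353.0, 187.0], [359.0, 171.0]] [[0.553, 0.254, 0.232], [0.553, 0.256, 0.252]]
1.8 [[78.0, 152.0], [65.0, 149.0]] [[367.0, 190.0], [375.0, 174.0]] [[0.553, 0.268, 0.229], [0.553, 0.272, 0.249]]
1.9 [[59.0, 152.0], [44.0, 149.0]] [[380.0, 193.0], [390.0, 179.0]] [[0.553, 0.282, 0.225], [0.553, 0.288, 0.244]]
```

Emit:
{"method": "drive_tool", "body": {
  "deltas": [
    [[0.8,5,0,-40,0],[0.5,0,0,-50,0],[0,0,0,-50,0],[0,0,0,-40,0],[0,0,-30,-5,0],[0,0,-40,0,0],[0,0,-40,0,0],[0,0,-40,0,0],[0,0,-20,0,0],[0,0,0,0,0]]
  ]
}}

```text
time: 11.92
position: [0.57, 0.329, 0.3052]
ee_rot: [-0.009, 1.0, -0.016, -0.02]
wrist_force: [-0.8, -1.4, 0.4]
opening: -0.0003
```

Emit:
{"method": "drive_tool", "body": {
  "deltas": [
    [[0,0,-12,30,0],[0,0,0,35,0],[0,0,0,35,0],[0,0,0,5,0],[0,0,0,0,0]]
  ]
}}

```text
time: 12.55
position: [0.5684, 0.3362, 0.1989]
ee_rot: [-0.007, 1.0, -0.019, -0.019]
wrist_force: [0.8, 1.6, 0.1]
opening: -0.0001
```

Emit:
{"method": "drive_tool", "body": {
  "deltas": [
    [[0,0,20,0,0],[0,0,20,0,0],[0,0,20,0,0],[0,0,20,0,0],[0,0,20,0,0]]
  ]
}}

```text
time: 13.18
position: [0.5697, 0.2338, 0.2107]
ee_rot: [-0.012, 1.0, -0.018, -0.01]
wrist_force: [0.9, 2.0, 0.4]
opening: -0.0
```

Emit:
{"method": "drive_tool", "body": {
  "deltas": [
    [[0,0,18,6,0],[0,0,18,6,0],[0,0,18,8,0],[0,0,15,10,0]]
  ]
}}

```text
time: 13.68
position: [0.5668, 0.1602, 0.1768]
ee_rot: [-0.013, 1.0, -0.019, -0.009]
wrist_force: [1.5, 1.8, 0.5]
opening: -0.0001
```

Emit:
{"method": "drive_tool", "body": {
  "deltas": [
    [[0,0,12,15,0],[0,0,10,15,0],[0,0,8,18,0],[0,0,5,15,0],[0,0,0,10,0]]
  ]
}}

```text
time: 14.3
position: [0.5628, 0.1231, 0.0961]
ee_rot: [-0.012, 1.0, -0.019, -0.011]
wrist_force: [-0.3, -0.3, 1.1]
opening: 0.0001
```

Emit:
{"method": "drive_tool", "body": {
  "deltas": [
    [[0,0,0,5,0],[0,0,0,5,0],[0,0,0,5,0]]
  ]
}}

```text
time: 14.68
position: [0.5624, 0.1233, 0.0918]
ee_rot: [-0.01, 1.0, -0.017, -0.013]
wrist_force: [-16.7, -3.1, 34.2]
opening: 0.0001
```

Emit:
{"method": "drive_tool", "body": {
  "deltas": [
    [[0,0,0,-15,0],[0,0,0,-45,0],[0,0,0,-50,0],[0,0,0,-50,0],[0,0,0,-50,0],[0,0,0,-35,0],[0,-30,-8,0,0],[0,-40,-10,0,0],[0,-40,-10,0,0],[0,-40,-8,0,0],[0,-25,0,0,0],[0,0,0,0,0]]
  ]
}}

```text
time: 16.18
position: [0.3886, 0.1645, 0.3505]
ee_rot: [-0.01, 1.0, -0.014, -0.014]
wrist_force: [1.0, -0.5, -0.0]
opening: -0.0001
```

Run:
```python
from h import *
s=robot.sense();print(s['position'],s['ee_rot'],s['qpos'])
a=cv2.resize(optics.get_image('scene')[80:280,240:400],None,fx=2.4,fy=2.4,interpolation=cv2.INTER_CUBIC)
b=cv2.resize(optics.get_image('top')[150:310,150:300],None,fx=2.6,fy=2.6,interpolation=cv2.INTER_CUBIC)
o=np.zeros((480,790,3),np.uint8);o[:480,:384]=a;o[:416,400:790]=b
cv2.imwrite('pics/s6.png',o)
```

```text
[0.38856109 0.16448073 0.35046594] [-0.01014918  0.99975609 -0.01371069 -0.01402749] [ 0.09473231 -0.29175271  1.79339778  0.02331898  1.66562107  1.69486497]
```

View pics/s6.png

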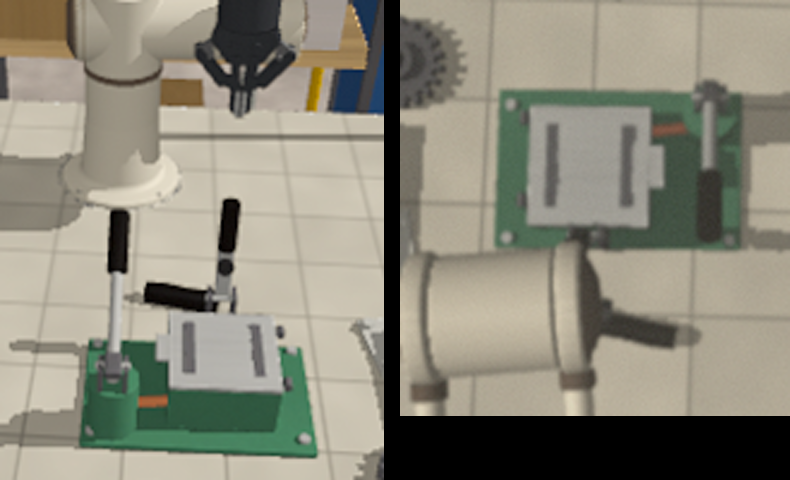

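The lid is flat and shut (plate at crop (588,165)) and the clamp is still upright. I go down behind the clamp.

Emit:
{"method": "drive_tool", "body": {
  "deltas": [
    [[0,0,5,35,0],[0,3,0,40,0],[0,2,0,40,0],[0,0,0,15,0],[0,0,0,0,0]]
  ]
}}

```text
time: 16.9
position: [0.3959, 0.1608, 0.2168]
ee_rot: [-0.01, 1.0, -0.015, -0.014]
wrist_force: [0.2, -0.2, 0.2]
opening: -0.0002
```

Emit:
{"method": "drive_tool", "body": {
  "deltas": [
    [[0,20,0,0,0],[0,20,0,0,0],[0,20,0,0,0],[0,20,0,0,0],[0,20,0,3,0]]
  ]
}}

```text
time: 17.52
position: [0.5002, 0.159, 0.2188]
ee_rot: [-0.011, 1.0, -0.015, -0.013]
wrist_force: [-2.8, -1.3, 0.3]
opening: 0.0003
```

Emit:
{"method": "drive_tool", "body": {
  "deltas": [
    [[0,15,0,12,0],[0,14,0,14,0],[0,12,0,16,0],[0,10,0,16,0],[0,8,0,16,0]]
  ]
}}

```text
time: 18.15
position: [0.5684, 0.1596, 0.1536]
ee_rot: [-0.012, 1.0, -0.015, -0.005]
wrist_force: [-1.5, 0.0, 1.8]
opening: -0.0001
```

Emit:
{"method": "drive_tool", "body": {
  "deltas": [
    [[0,4,0,16,0],[0,0,0,10,0],[0,0,0,6,0],[0,0,0,4,0]]
  ]
}}

```text
time: 18.65
position: [0.5752, 0.1602, 0.1204]
ee_rot: [-0.012, 1.0, -0.015, -0.002]
wrist_force: [-14.2, -3.5, 31.1]
opening: -0.0
```

Emit:
{"method": "drive_tool", "body": {
  "deltas": [
    [[0,0,0,-15,0],[0,0,0,-45,0],[0,0,0,-50,0],[0,0,0,-50,0],[0,0,0,-45,0],[0,-15,20,0,0],[0,-20,35,0,0],[0,-20,35,0,0],[0,-15,30,0,0],[0,-8,20,0,0],[0,0,0,0,0]]
  ]
}}

```text
time: 20.02
position: [0.4896, 0.0153, 0.3331]
ee_rot: [-0.012, 1.0, -0.013, 0.001]
wrist_force: [0.2, 0.6, -0.2]
opening: 0.0002
```

Run:
```python
from h import *
s=robot.sense();print(s['position'],s['ee_rot'])
a=cv2.resize(optics.get_image('scene')[80:280,240:400],None,fx=2.9,fy=2.9,interpolation=cv2.INTER_CUBIC)
cv2.imwrite('pics/s7.png',a)
G=np.array([.555,.160,0]);Rz=R.from_euler('z',.019).as_matrix()
for r in(.12,.165,.205):
  W=G+Rz@np.array([.08-r*np.cos(.6),-.145,.13+r*np.sin(.6)]);print(W,((proj('scene',[W])-[240,80])*2.9).round())
```

```text
[0.48958302 0.01525036 0.33308395] [-1.23119877e-02  9.99836814e-01 -1.31920449e-02  8.54189971e-04]
[0.538718   0.01466443 0.1977571 ] [[136. 332.]]
[0.5015846  0.01395881 0.22316601] [[138. 292.]]
[0.46857713 0.01333159 0.24575171] [[139. 256.]]
```

View pics/s7.png

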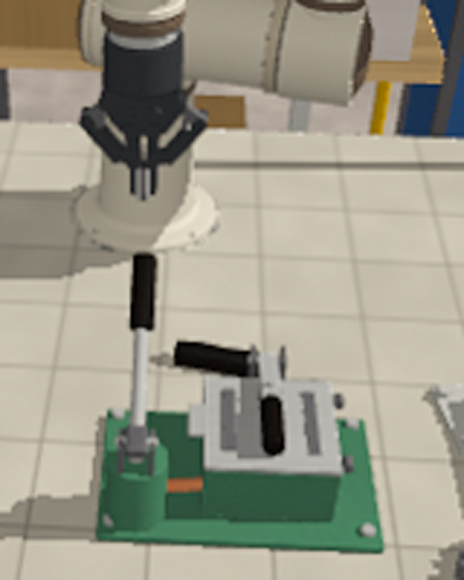

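Clamp lies flat across the shut lid (crop (270,420)); the tool is right above the lever grip (crop (143,290)). First stroke.

Emit:
{"method": "drive_tool", "body": {
  "deltas": [
    [[0,5,0,35,0],[0,0,0,35,0],[0,0,0,25,0],[0,0,0,25,0],[0,0,0,25,0],[0,0,0,25,0]]
  ]
}}

```text
time: 20.82
position: [0.5022, 0.0248, 0.1666]
ee_rot: [-0.012, 1.0, -0.009, 0.008]
wrist_force: [-6.5, -0.6, 10.3]
opening: 0.0001
```

Emit:
{"method": "drive_tool", "body": {
  "deltas": [
    [[0,-2,4,20,0],[0,-2,3,20,0],[0,0,0,15,0],[0,0,0,8,0],[0,0,0,4,0]]
  ]
}}

```text
time: 21.45
position: [0.502, 0.0236, 0.1096]
ee_rot: [-0.011, 1.0, -0.005, 0.007]
wrist_force: [-23.5, -2.2, 39.8]
opening: 0.0001
```

Emit:
{"method": "drive_tool", "body": {
  "deltas": [
    [[0,0,0,-20,0],[0,0,0,-40,0],[0,0,0,-45,0],[0,-5,4,-45,0],[0,0,0,-10,0],[0,0,0,0,0]]
  ]
}}

```text
time: 22.2
position: [0.4977, 0.022, 0.2779]
ee_rot: [-0.011, 1.0, -0.001, 0.01]
wrist_force: [-0.3, 0.1, -1.1]
opening: -0.0004
```

Emit:
{"method": "drive_tool", "body": {
  "deltas": [
    [[0,-3,5,25,0],[0,-2,2,30,0],[0,-2,2,30,0],[0,-2,2,30,0],[0,0,0,25,0],[0,0,0,15,0],[0,0,0,10,0],[0,0,0,5,0]]
  ]
}}

```text
time: 23.2
position: [0.4909, 0.016, 0.1058]
ee_rot: [-0.009, 1.0, 0.002, 0.005]
wrist_force: [-30.7, 0.9, 64.7]
opening: -0.0
```

Down on the stop (65 N). Back up, and a gentler third stroke.

Emit:
{"method": "drive_tool", "body": {
  "deltas": [
    [[0,0,0,-20,0],[0,0,0,-40,0],[0,0,0,-45,0],[0,0,0,-45,0],[0,0,0,-10,0],[0,0,0,0,0]]
  ]
}}

```text
time: 23.95
position: [0.4876, 0.0159, 0.2634]
ee_rot: [-0.011, 1.0, 0.003, 0.0]
wrist_force: [0.2, 0.7, -0.1]
opening: 0.0003
```

Run:
```python
from h import *
a=cv2.resize(optics.get_image('scene')[80:280,240:400],None,fx=2.9,fy=2.9,interpolation=cv2.INTER_CUBIC)
cv2.imwrite('pics/s8.png',a)
```

```text
(no output)
```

View pics/s8.png

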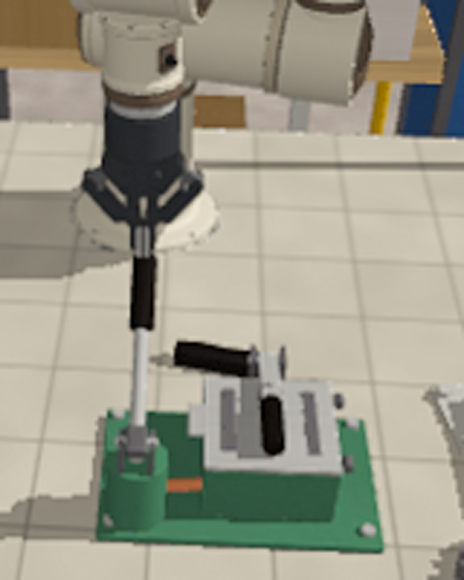

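The lever is back at the same place as at the start (grip crop rows 257–328). Third stroke.

Emit:
{"method": "drive_tool", "body": {
  "deltas": [
    [[0,0,0,25,0],[0,0,1,30,0],[0,0,1,30,0],[0,0,1,30,0],[0,0,0,22,0],[0,0,0,12,0],[0,0,0,8,0],[0,0,0,5,0]]
  ]
}}

```text
time: 25.0
position: [0.4858, 0.0164, 0.1046]
ee_rot: [-0.01, 1.0, 0.005, -0.006]
wrist_force: [-29.2, 1.4, 59.9]
opening: -0.0003
```

Emit:
{"method": "drive_tool", "body": {
  "deltas": [
    [[0,0,0,-20,0],[0,0,0,-40,0],[0,0,0,-45,0],[0,0,0,-45,0],[0,0,0,-50,0],[0,0,0,-40,0],[0,0,0,0,0],[0,0,0,0,0],[0,0,0,0,0]]
  ]
}}

```text
time: 26.12
position: [0.4839, 0.0135, 0.3354]
ee_rot: [-0.014, 1.0, 0.006, -0.019]
wrist_force: [-0.5, 0.5, 0.1]
opening: -0.0002
```

Run:
```python
from h import *
a=cv2.resize(optics.get_image('scene')[80:330,60:440],None,fx=2.1,fy=2.1,interpolation=cv2.INTER_CUBIC)
cv2.imwrite('pics/s9.png',a)
```

```text
(no output)
```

View pics/s9.png

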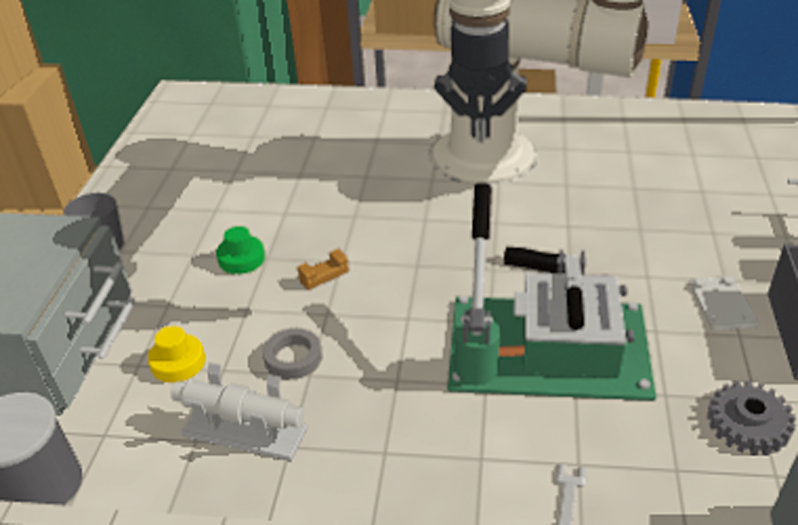

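The lid is shut (575,300), the clamp is down (575,308), the lever is up (482,210), the bystanders look unmoved and the arm is clear. I hand in.

```bash
python3 -c "
from station import robot
print(robot.finish_job())"
```

```text
the job is handed in; nothing more can be done
None
```

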